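# Open the battery compartment of a second-hand radio

### The arm

A 6-joint arm with a two-finger parallel gripper is mounted at the origin on the work surface. World frame = base frame: x ahead of the robot, y to its left, z up, the work surface at z = 0. Lengths are in mm, angles in rad, forces in N, time in s.
With the tool pointing down it reaches from about 350 to 875 mm from the base axis. Payload 4.2 kg.
Tool frame: the origin (TCP) lies at the very end of the fingers, on their centre line; the grasp point (between the pads) lies 19 mm behind it; z points along the fingers, y is the line along which they close (so a half turn about z gives the same grasp; the last joint's range is limited). The gripper opens to 85 mm and grips with 20 to 120 N. Pads are 22 mm wide; open, the fingers measure 114 mm over their backs; the gripper's body (76 mm by 85 mm) begins 54 mm behind the grasp point. The pads swing forward as they close: fully open they stand 13 mm farther back than shut.
Start: joints at [1.552, 0.385, 0.008, 0, -1.194, -0.259], TCP at [171.368, 601.026, 231.312] pointing down, gripper open.
Joint ranges: [-3.14, 3.14], [-1.21, 2.06], [-1.07, 1.41], [-3.16, 2.05], [-2.99, -0.16], [-3.1, 3.1]. Speed limits (rad/s): [2.79, 2.79, 3.14, 3.14, 3.14, 3.14].

### API

Orientations are given as a unit quaternion [x, y, z, w].
In Python, from bench import arm, optics gives the robot as it stands. The module is installed in compiled form; this text tells all that it offers.
- The arm moves only by the tool step_arm, never from a script. Its argument "motion" is a list of rows, each an object with "dr": the turn, a rotation vector about the tool's x, y, z in units of 8 degrees (1.0 is 8 degrees), a list of three; "slide": the shift along the tool's x, y, z in mm, a list of three; "jaw": the finger opening in mm, from 0 to 85.4. A call has exactly 8 rows; each row is the pose to reach, as a shift and turn from the pose commanded when the call began, along the tool's axes at that moment; what a row does not reach only later rows make up. A row lasts 1/8 s, in which the tool goes at most 62.5 mm and 10.7 degrees, less where a joint would pass 70% of its speed; a pose out of reach is approached as far as the arm can. A call with a gripper value outside its range is refused whole. The fingers move at their own pace and stop on an object; the grip force is fixed at half the most. Time passes only in rows, so rows that repeat a pose let the fingers close, or fill a call up. It gives the time, the measured TCP pose, the force, the opening and the grip force at its end, in the units of the state.
- arm.read_state(): the state, without advancing time (a new reading comes with each control period).
- optics.get_image(name): name is "scene" or "top" or "wrist"; returns the picture (384x512x3 uint8, blue, green, red); there is no depth.
- optics.camera_info(name): a dict with "camera_matrix" (3x3 intrinsics, pixels), "k1" (the pictures are not rectified: a ray, as slopes to the right and down, at radius r is drawn at 1 + k1 r^2 times it, then the intrinsics apply), "view" (4x4, takes a point from world to camera coordinates); the wrist camera has in their place "T_tool_cam" (4x4, takes a point from camera to tool coordinates, whose origin is the TCP and whose axes are the flange's). Camera axes: x right, y up, looking along -z (the intrinsics and any distortion apply to the point x, -y, -z); pixel columns grow to the right and rows downward; lengths in mm; the calibration is good to about 2 mm. A picture is of the moment at which its call begins: read the wrist's pose just before it. camera_info takes no time and is no camera call.
- arm.job_done(): hands the job in; it is judged then, once.
The state is a dict: "clock": time; "joints": joint angles; "joint_vel": joint speeds; "joint_efforts": joint torques, N m; "position": TCP position; "ee_rot": TCP orientation; "contact_force": force on the tool from outside, world axes, zero at the start; "wrist_torque": the same for the moment, N m; "gripper_width": finger opening in mm; "grasp_force": force on a finger pad.
Only numpy, scipy, OpenCV 4.12 (cv2) and the standard library are available. Lean on these libraries where they do the work, as an engineer would, in place of code of your own. Each camera call takes 0.05 s, during which the arm holds its last target. There are 200 camera calls.

### The job

The donated radio lies on its face so that its batteries can be changed. Pinch the two upstanding tabs of its battery cover fully together, and while they are pinched gently slide the cover along, in the direction from the vents towards the plain end of the radio, until you feel it come up against its stop; only there will it lift straight off. Never force, yank or ram it, lay the cover right side up (tabs upward) flat inside the white tray and let go, and leave the jar, the mug and the figurine where they stand.

Things in the scene. Friction and masses are not known exactly. Their poses are not given: they have to be found in the camera images.
- radio: Grey plastic portable radio lying face down, fixed, 130 mm (its x) by 230 mm (its y), 70 mm high. Origin: middle of its underside, z up. The battery cover sits in the middle of the flat back, which is now on top; nothing else rises above the back. A carrying handle sticks out 41 mm at the +x side, 45 mm up; a thin aerial lies along the -x side
- radio_vents (a point): Middle of the vent slots in the radio's back, near its +y end (on the back's surface, 95 mm from the middle); two tuning knobs stick out of that end
- radio_plain_end (a point): Middle of the top edge of the radio's plain end (-y), without vents or knobs. The cover slides towards it
- cover: Loose battery cover, 65 to 120 g: a plate 56 mm (its x) by 144 mm (its y) by 5 mm lying on the radio's back. Origin: middle of the plate's underside; starts at (0, 0, 70 mm) of the radio's frame, same axes, with about 1.5 mm of play sideways. A tab stands upright in a notch half-way along each long edge. Old plastic: breaks above 30 N between cover and radio
- cover_slide (a point): Middle of the plate's top edge at its -y end, the end that leads as the cover slides. With both tabs pinched it slides along its -y up to an inner stop 8.5 to 24.5 mm away, different on each radio and not visible. It lifts off only in the last 2.5 mm before the stop. Sliding takes under 3 N; a clear rise of force is the stop, 4 to 5 N is enough
- cover_hooks (a point): Level of the two hooks' feet, 13 mm below the middle of the plate's underside (so on a flat floor the underside lies 13 mm up). The hooks hold the cover down inside the radio until it has been slid to its stop
- catch: Thin inner stop and two lips over the cover's hooks, hidden inside the radio; this frame is just the radio's own (origin, axes) and does not tell where the stop is. It snaps above 12 N, whether the cover is rammed on the stop or pulled up while still hooked: move slowly (about 10 mm/s) and stop as soon as you feel it
- tab_a (a joint): Inward travel of the +x tab, m: 0 at rest, 0.008 fully in (hard stop). Spring 3.6 N at rest, 8.4 N fully in. Its barb locks the cover against sliding and lifting until both tabs are in by about 7 mm. A grip of 20 to 40 N is right; the tabs crack at a squeeze of 75 N each
- tab_b (a joint): The same for the tab on the cover's -x side
- tab_a_face (a point): Middle of the outer face of the +x tab, 22 mm above the plate's underside and, at rest, 27 mm from the cover's middle (54 mm over both outer faces, 38 mm with both fully in). The tab is 24 mm wide (along y), 5 mm thick, its top 32 mm above the radio's back, 27 mm above the plate
- tab_b_face (a point): The same on the -x tab. Fingers that also move lengthwise as they close, or that are off-centre, drag the cover hard against the radio: pinch bit by bit and yield to the force felt, so that it is small before sliding
- tray: White open tray, fixed, 170 mm (its x) by 210 mm (its y) outside, walls 4 mm thick and 30 mm high, floor about 4 mm thick. Origin: middle of its underside
- jar: Amber glass jar, 60 mm across, 90 mm high; bystander. Origin: middle of its underside
- mug: White mug, 76 mm across, 85 mm high; bystander. Origin: middle of its underside
- figurine: Terracotta figurine, 52 mm across, 102 mm high; bystander. Origin: middle of its underside
Things that resemble listed ones, but are neither listed nor needed, are in the scene too. There is more than one size of the cover; the job needs the largest.

How it is judged:
By the outcome, as a careful person would: the job done as asked, in the order asked, and still so for the second after the job is handed in, with the robot touching nothing.
It also fails if it takes over 56 s, if anything falls off the work surface, if the arm or the gripper's body presses on something with over 40 N, if the wrist force passes 120 N, or if a joint passes its speed limit or range.

## Working session

There is one attempt and no reset: what is moved stays moved. The work goes in short steps, Python scripts to look and compute and a tool call to move; the robot and the scene stay as the last step left them, time stands still between calls to the robot, and variables do not carry over. Pictures are saved under pics/ and viewed, at most 10 in all, crops included, and the job is handed in when it is done.

Besides the shell and the picture viewer there is one more tool, called after ">>>" in YAML: its name, and indented under it one key for each argument. step_arm: Moves the arm, as the interface text tells. Its arguments: {"type":"object","properties":{"motion":{"type":"array","items":{"type":"object","properties":{"dr":{"type":"array","items":{"type":"number"}},"slide":{"type":"array","items":{"type":"number"}},"jaw":{"type":"number"}}}}},"required":["motion"]}

```bash
mkdir -p pics; cat > h.py <<'E'
import numpy as np, cv2
from bench import arm, optics
from scipy.spatial.transform import Rotation as R
def cam(name,st=None):
    c=optics.camera_info(name);K=np.array(c["camera_matrix"])
    if name=="wrist":
        T=np.eye(4);T[:3,:3]=R.from_quat(st["ee_rot"]).as_matrix();T[:3,3]=st["position"]
        V=np.linalg.inv(T@np.array(c["T_tool_cam"]))
    else: V=np.array(c["view"])
    return K,c["k1"],V
def topl(px,z,C):
    K,k1,V=C
    px=np.atleast_2d(np.array(px,float))
    d=(px-[K[0,2],K[1,2]])/[K[0,0],K[1,1]]
    u=d.copy()
    for _ in range(20): u=d/(1+k1*(u**2).sum(1,keepdims=True))
    r=np.c_[u[:,0],-u[:,1],-np.ones(len(u))]@V[:3,:3]
    o=-V[:3,:3].T@V[:3,3]
    return o+r*((np.asarray(z)-o[2])/r[:,2])[:,None]
def proj(P,C):
    K,k1,V=C
    p=np.atleast_2d(P)@V[:3,:3].T+V[:3,3]
    u=np.c_[p[:,0]/-p[:,2],-p[:,1]/-p[:,2]]
    u=u*(1+k1*(u**2).sum(1,keepdims=True))
    return u*[K[0,0],K[1,1]]+[K[0,2],K[1,2]]
E
python3 - <<'E'
from h import *
st=arm.read_state();print(st)
for n in("top","scene"):
    cv2.imwrite(f"pics/{n}0.png",cv2.resize(optics.get_image(n),(800,600),interpolation=cv2.INTER_CUBIC))
    K,k,V=cam(n);print(n,K,k,-V[:3,:3].T@V[:3,3])
print(optics.camera_info("wrist"))
E
```

```text
{'clock': 0.0, 'joints': array([ 1.55163249e+00,  3.85587054e-01,  6.62754275e-03, -4.84968768e-04,
       -1.19403207e+00, -2.58589770e-01]), 'joint_vel': array([ 9.09012980e-05,  2.55969546e-04,  1.39355802e-03, -3.64781942e-04,
       -7.82687013e-04,  1.21318824e-03]), 'joint_efforts': array([ 1.56611291e-04, -3.92290020e+01,  1.88393390e+01,  4.18633461e+00,
       -4.62568642e-03,  5.26199585e-06]), 'position': array([171.20399111, 600.48134208, 230.20594846]), 'ee_rot': array([ 9.90359096e-01, -1.38519332e-01, -9.26789099e-05,  1.11668717e-03]), 'contact_force': array([-0.49930251, -0.37447942,  0.59294681]), 'wrist_torque': array([ 0.01284541, -0.04316413, -0.0398622 ]), 'grasp_force': 0.0, 'gripper_width': 85.33238144439241}
top [[450.3911545    0.         262.04732465]
 [  0.         450.3911545  190.8142548 ]
 [  0.           0.           1.        ]] -0.17786954876881006 [ 410.78153384   -9.42835731 1326.68222802]
scene [[364.67054489   0.         251.87488182]
 [  0.         364.67054489 186.18499868]
 [  0.           0.           1.        ]] -0.048912165487118506 [938.3105924  326.18874335 718.94228225]
{'camera_matrix': array([[332.4919959 ,   0.        , 253.45055464],
       [  0.        , 332.4919959 , 189.65835006],
       [  0.        ,   0.        ,   1.        ]]), 'k1': -0.06034874491041797, 'T_tool_cam': array([[ 1.73134927e-03,  9.46232330e-01,  3.23483200e-01,
         8.41407847e+01],
       [ 9.99998435e-01, -1.75566375e-03, -2.16644202e-04,
        -5.69409662e-01],
       [ 3.62931979e-04,  3.23483069e-01, -9.46233889e-01,
        -1.43504917e+02],
       [ 0.00000000e+00,  0.00000000e+00,  0.00000000e+00,
         1.00000000e+00]])}
```

View pics/top0.png

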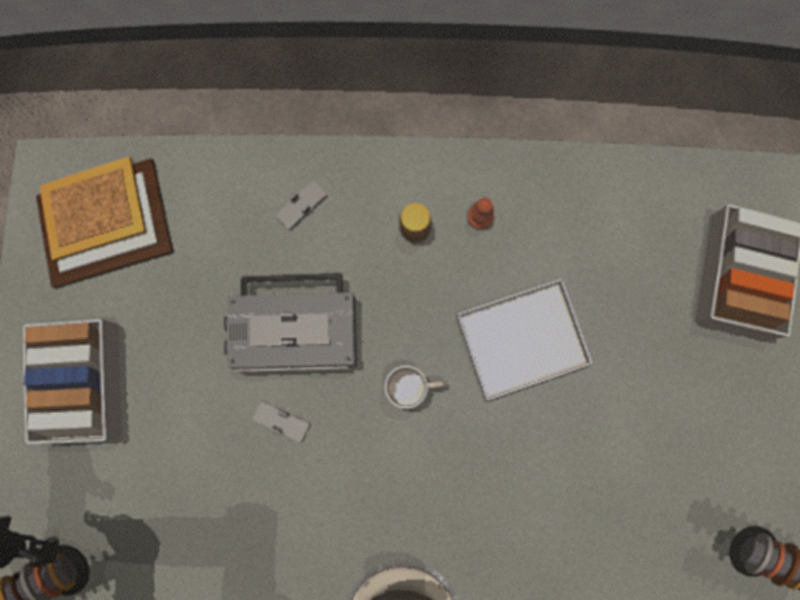

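View pics/scene0.png

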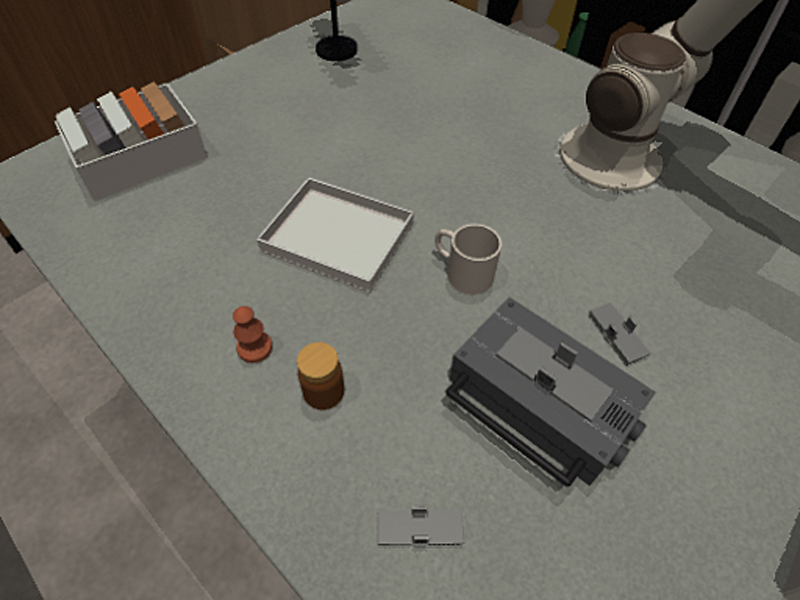

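The top view shows the radio at about (290,331) with vents at its left (238,332), so the plain end is to the right. The white tray is at (524,340), the mug at (408,387), the jar at (415,222) and the figurine at (482,212). The two smaller covers lying on the table are decoys. In the scene view the radio's handle side faces the viewer and the two dark tabs are on the cover.

```bash
python3 - <<'E'
from h import *
im=optics.get_image("top");C=cam("top");s=1.5625
q=lambda l:(np.array(l)+.5)/s-.5
print("top edges of radio back(z70)",topl(q([[229,293],[353,292],[354,368],[228,367]]),70,C).round())
print("vents",topl(q([[238,332]]),70,C).round())
g=cv2.cvtColor(im,cv2.COLOR_BGR2GRAY)
x0,y0,x1,y1=140,180,232,245
sub=g[y0:y1,x0:x1]
print(np.array2string(g[205:218,150:222:4]))
m=(sub>np.percentile(sub,50)).astype(np.uint8)
for t in (110,120,130,140,150):
    n,l,S,c=cv2.connectedComponentsWithStats((sub>t).astype(np.uint8)); 
    print(t,[(r[:5].tolist()) for r in S[1:] if r[4]>150])
# tray
for t in (150,170,190):
    m=(g>t).astype(np.uint8); cs=[c for c in cv2.findContours(m,0,2)[0] if cv2.contourArea(c)>2000]
    for c in cs:
        r=cv2.minAreaRect(c); print(t,r); print(topl(cv2.boxPoints(r),15,C).round())
print("tray rim",topl(q([[458,318],[561,281],[591,362],[488,398]]),30,C).round())
print("mug,jar,fig", [topl(q([p]),z,C).round()[0] for p,z in (((408,387),85),((415,218),90),((485,205),95))])
E
```

```text
top edges of radio back(z70) [[593. 329.  70.]
 [600. 101.  70.]
 [463.  95.  70.]
 [458. 323.  70.]]
vents [[522. 308.  70.]]
[[120 115 116 143 145 144 144 147  84  94 138 146 147 147 146 112 120 122]
 [116 113 117 143 145 145 144 147 129 135 146 146 147 148 145 110 121 120]
 [104 101 116 144 143 145 146 145 145 145 149 146 147 146 148 119 119 121]
 [103 102 114 145 146 143 147 146 149 147 144 145 146 146 144 123 120 121]
 [103  99 112 144 145 144 143 145 145 144 147 149 146 148 149 126 122 120]
 [102  94 112 143 144 146 146 145 147 145 147 144 148 148 148 125 121 121]
 [101 102 113 146 142 145 146 146 148 147 148 150 145 149 145 124 119 121]
 [101  99 111 147 145 145 144 149 146 146 148 145 143 147 146 126 122 121]
 [102 100 114 142 143 144 147 145 149 146 148 148 145 148 148 125 118 122]
 [100 101 115 143 145 144 146 147 147 147 148 149 148 147 148 123 118 118]
 [101 101 112 143 146 144 148 147 141 139 147 148 147 146 149 127 118 121]
 [101  98 112 146 145 144 144 147  98  93 141 148 148 146 149 131 120 120]
 [102 106 113 143 145 146 142 148  84  80 139 150 147 150 147 132 121 118]]
110 [[0, 0, 92, 65, 4409]]
120 [[0, 0, 85, 65, 1707]]
130 [[14, 20, 57, 21, 891]]
140 [[20, 21, 50, 20, 777]]
150 []
150 ((334.3485412597656, 218.3108673095703), (55.255428314208984, 67.34967803955078), 70.97439575195312)
[[ 564.  -95.   15.]
 [ 634. -284.   15.]
 [ 480. -337.   15.]
 [ 413. -149.   15.]]
170 ((334.29931640625, 217.5480499267578), (52.481170654296875, 65.90945434570312), 70.82099914550781)
[[ 563.  -98.   15.]
 [ 632. -282.   15.]
 [ 485. -333.   15.]
 [ 419. -150.   15.]]
tray rim [[ 562.  -92.   30.]
 [ 636. -285.   30.]
 [ 485. -342.   30.]
 [ 415. -150.   30.]]
mug,jar,fig [array([431.,  -3.,  85.]), array([735.,  -8.,  90.]), array([ 761., -134.,   95.])]
```

>>> step_arm:
  motion:
    - {"slide": [30,18,3],"dr": [0,0,0.6],"jaw": 85}
    - {"slide": [75,46,6],"dr": [0,0,1.7],"jaw": 85}
    - {"slide": [125,77,10],"dr": [0,0,2.9],"jaw": 85}
    - {"slide": [175,107,15],"dr": [0,0,4.1],"jaw": 85}
    - {"slide": [225,138,20],"dr": [0,0,5.3],"jaw": 85}
    - {"slide": [275,168,25],"dr": [0,0,6.5],"jaw": 85}
    - {"slide": [325,199,30],"dr": [0,0,7.7],"jaw": 85}
    - {"slide": [370,226,35],"dr": [0,0,8.8],"jaw": 85}

```text
clock: 1.15
position: [466.2, 280.5, 196.1]
ee_rot: [0.728, -0.686, -0.0, 0.0]
contact_force: [0.1, -0.3, 0.2]
gripper_width: 84.8
grasp_force: 0.0
```

```bash
cat >> h.py <<'E'
def togo(P,yaw_x,st):
    "slide in tool axes to world P; yaw of tool x in deg -> units"
    M=R.from_quat(st["ee_rot"]).as_matrix()
    d=M.T@(np.array(P)-st["position"])
    c=np.degrees(np.arctan2(M[1,0],M[0,0]))
    print("t",round(st["clock"],2),"pos",st["position"].round(1),"slide",d.round(1),"dz units",round(-((yaw_x-c+180)%360-180)/8,3),"yaw",c.round(2),"tilt",M[:,2].round(4),"F",st["contact_force"].round(2),"w",round(st["gripper_width"],1))
E
python3 -c "
from h import *
togo([528,212,190],-88.5,arm.read_state())"
```

```text
t 1.15 pos [466.2 280.5 196.1] slide [ 72.  -57.7   6.1] dz units 0.234 yaw -86.63 tilt [-1.e-04 -1.e-04 -1.e+00] F [ 0.06 -0.27  0.16] w 84.8
```

>>> step_arm:
  motion:
    - {"slide": [20,-17,2],"dr": [0,0,0.1],"jaw": 85}
    - {"slide": [45,-36,4],"dr": [0,0,0.2],"jaw": 85}
    - {"slide": [65,-52,6],"dr": [0,0,0.2],"jaw": 85}
    - {"slide": [72,-58,6],"dr": [0,0,0.2],"jaw": 85}
    - {"slide": [72,-58,6],"dr": [0,0,0.2],"jaw": 85}
    - {"slide": [72,-58,6],"dr": [0,0,0.2],"jaw": 85}
    - {"slide": [72,-58,6],"dr": [0,0,0.2],"jaw": 85}
    - {"slide": [72,-58,6],"dr": [0,0,0.2],"jaw": 85}

```text
clock: 2.15
position: [527.4, 214.6, 190.5]
ee_rot: [0.72, -0.694, 0.0, -0.0]
contact_force: [0.8, 0.6, 0.3]
gripper_width: 84.9
grasp_force: 0.0
```

```bash
python3 - <<'E'
from h import *
st=arm.read_state();im=optics.get_image("wrist")
togo([528,212,190],-88.5,st)
np.save("w1.npy",im)
cv2.imwrite("pics/w1.png",cv2.resize(im,(800,600),interpolation=cv2.INTER_CUBIC))
C=cam("wrist",st)
g=cv2.cvtColor(im,cv2.COLOR_BGR2GRAY)
print(proj([[528,212,75],[528,140,75],[555,212,92],[501,212,92]],C).round())
E
```

```text
t 2.15 pos [527.4 214.6 190.5] slide [ 2.6 -0.5  0.5] dz units 0.08 yaw -87.86 tilt [ 2.e-04  2.e-04 -1.e+00] F [0.78 0.57 0.29] w 84.9
[[254. 180.]
 [258.  88.]
 [219. 185.]
 [289. 188.]]
```

View pics/w1.png

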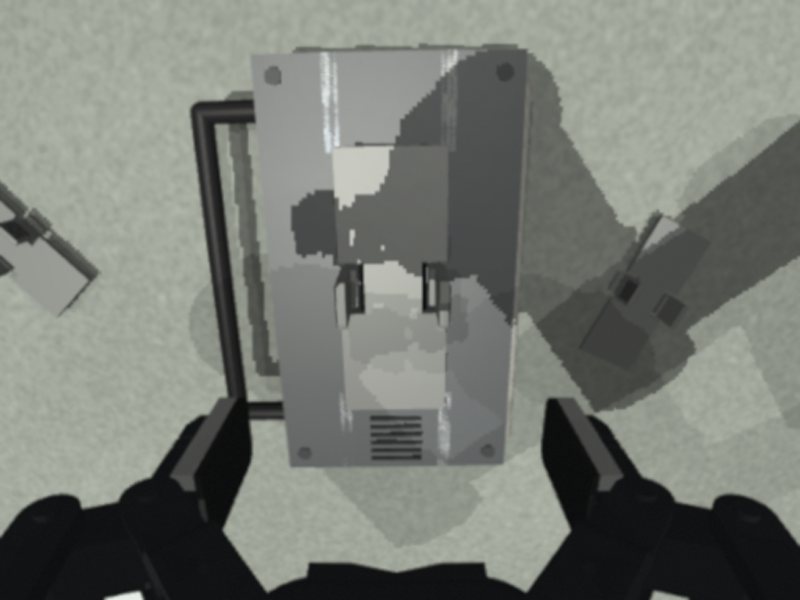

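The wrist view shows the cover plate with corners at about (333,147), (448,146), (444,408) and (346,408). The tabs stand at about (352,288) and (432,288), and the vents are at the bottom, on the +y side.

```bash
cat > m.py <<'E'
from h import *
st=arm.read_state()
st0=dict(st);C=cam("wrist",st0);q=lambda l:(np.array(l)+.5)/1.5625-.5
c=topl(q([[333,147],[448,146],[444,408],[346,408]]),75,C);print(c.round(1),c.mean(0).round(1))
r=topl(q([[252,54],[526,47],[504,464],[291,466]]),70,C);print(r.round(1),r.mean(0).round(1))
v=(r[2]+r[3]-r[0]-r[1]);print("radio yaw",np.degrees(np.arctan2(-v[0],v[1])))
v=(c[2]+c[3]-c[0]-c[1]);print("cover yaw",np.degrees(np.arctan2(-v[0],v[1])))
im=np.load("w1.npy");print("tabs top",topl(q([[358,264],[360,312],[427,264],[427,312]]),102,C).round(1))
g=cv2.cvtColor(im,cv2.COLOR_BGR2GRAY)
cv2.imwrite("pics/w1c.png",cv2.resize(g[150:215,200:300],(800,520),interpolation=cv2.INTER_CUBIC))
E
python3 m.py
```

```text
[[561.5 145.1  75. ]
 [506.2 142.5  75. ]
 [498.3 286.1  75. ]
 [554.1 288.3  75. ]] [530.  215.5  75. ]
[[600.5 103.9  70. ]
 [472.1  95.9  70. ]
 [458.2 327.   70. ]
 [588.  333.5  70. ]] [529.7 215.1  70. ]
radio yaw 3.2794328669563844
cover yaw 3.0491630118682442
tabs top [[546.7 195.6 102. ]
 [545.4 219.3 102. ]
 [514.9 194.4 102. ]
 [513.5 218.  102. ]]
```

View pics/w1c.png

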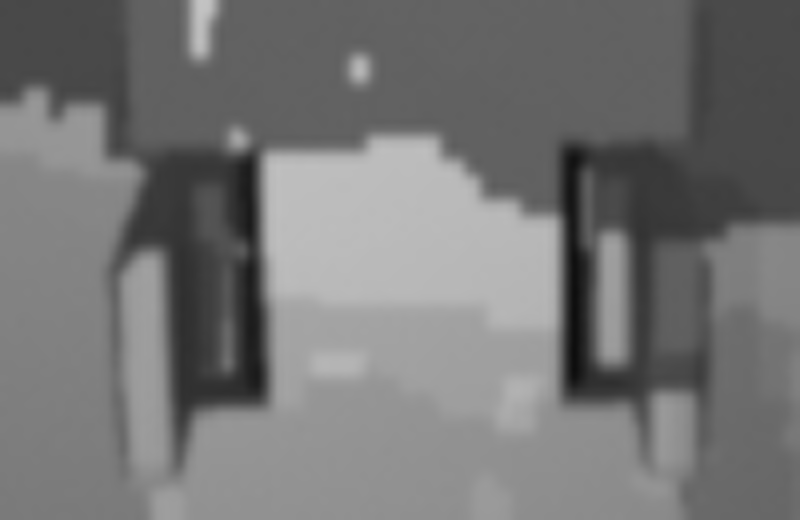

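The crop shows the tab tops as light strips, left at x 118–170 and right at 652–707, both running from y 245 to 478.

```bash
python3 - <<'E'
from h import *
st=arm.read_state();C=cam("wrist",st)
p=np.array([[118,262],[130,478],[707,248],[697,475]])
t=topl((p+.5)/8-.5+[200,150],102,C);print(t.round(1),t.mean(0).round(1))
togo([530,215.5,110],-86.85,st)
E
```

```text
[[557.3 206.3 102. ]
 [556.2 227.6 102. ]
 [503.5 202.9 102. ]
 [502.8 225.2 102. ]] [529.9 215.5 102. ]
t 2.2 pos [527.5 214.5 190.4] slide [-0.9 -2.5 80.4] dz units -0.128 yaw -87.87 tilt [ 2.e-04  2.e-04 -1.e+00] F [ 0.39 -0.46 -0.74] w 85.0
```

>>> step_arm:
  motion:
    - {"slide": [-0.9,-2.5,15],"dr": [0,0,-0.13],"jaw": 80}
    - {"slide": [-0.9,-2.5,35],"dr": [0,0,-0.13],"jaw": 74}
    - {"slide": [-0.9,-2.5,55],"dr": [0,0,-0.13],"jaw": 70}
    - {"slide": [-0.9,-2.5,70],"dr": [0,0,-0.13],"jaw": 67}
    - {"slide": [-0.9,-2.5,80],"dr": [0,0,-0.13],"jaw": 66}
    - {"slide": [-0.9,-2.5,84],"dr": [0,0,-0.13],"jaw": 66}
    - {"slide": [-0.9,-2.5,84],"dr": [0,0,-0.13],"jaw": 66}
    - {"slide": [-0.9,-2.5,84],"dr": [0,0,-0.13],"jaw": 66}

```text
clock: 3.2
position: [530.6, 215.3, 107.0]
ee_rot: [0.726, -0.688, 0.0, -0.001]
contact_force: [-0.5, -0.9, 0.2]
gripper_width: 66.0
grasp_force: 0.0
```

```bash
python3 - <<'E'
from h import *
st=arm.read_state();im=optics.get_image("wrist")
togo([530,215.5,76],-86.85,st)
cv2.imwrite("pics/w2.png",cv2.resize(im,(800,600),interpolation=cv2.INTER_CUBIC))
E
```

```text
t 3.2 pos [530.6 215.3 107. ] slide [-0.2  0.6 31. ] dz units -0.002 yaw -86.87 tilt [ 1.2e-03  7.0e-04 -1.0e+00] F [-0.47 -0.86  0.17] w 66.0
```

View pics/w2.png

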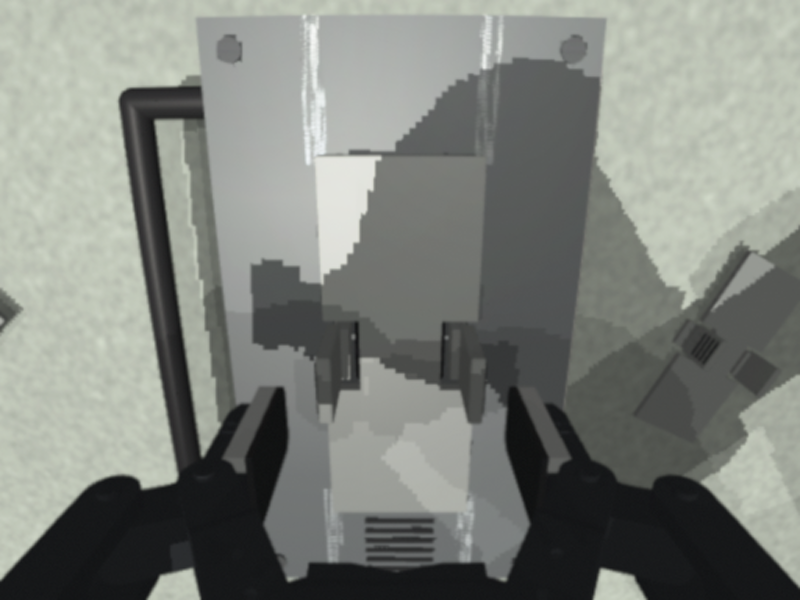

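The open fingers (inner faces at x 287 and 507) straddle the tabs (318 to 484), well centred. Next I lower.

>>> step_arm:
  motion:
    - {"slide": [-0.2,0.5,5],"jaw": 64}
    - {"slide": [-0.2,0.5,11],"jaw": 62}
    - {"slide": [-0.2,0.5,17],"jaw": 60}
    - {"slide": [-0.2,0.5,23],"jaw": 60}
    - {"slide": [-0.2,0.5,28],"jaw": 59}
    - {"slide": [-0.2,0.5,31],"jaw": 58}
    - {"slide": [-0.2,0.5,31],"jaw": 58}
    - {"slide": [-0.2,0.5,31],"jaw": 58}

```text
$.motion[0]: bad value
```

```bash
python3 - <<'E'
from h import *
st=arm.read_state();im=optics.get_image("wrist")
togo([530,215.5,76],-86.85,st)
cv2.imwrite("pics/w3.png",cv2.resize(im,(800,600),interpolation=cv2.INTER_CUBIC))
E
```

```text
t 3.25 pos [530.5 215.3 107. ] slide [-0.2  0.6 31. ] dz units -0.003 yaw -86.87 tilt [ 1.2e-03  8.0e-04 -1.0e+00] F [-0.23  0.51  0.75] w 66.0
```

View pics/w3.png

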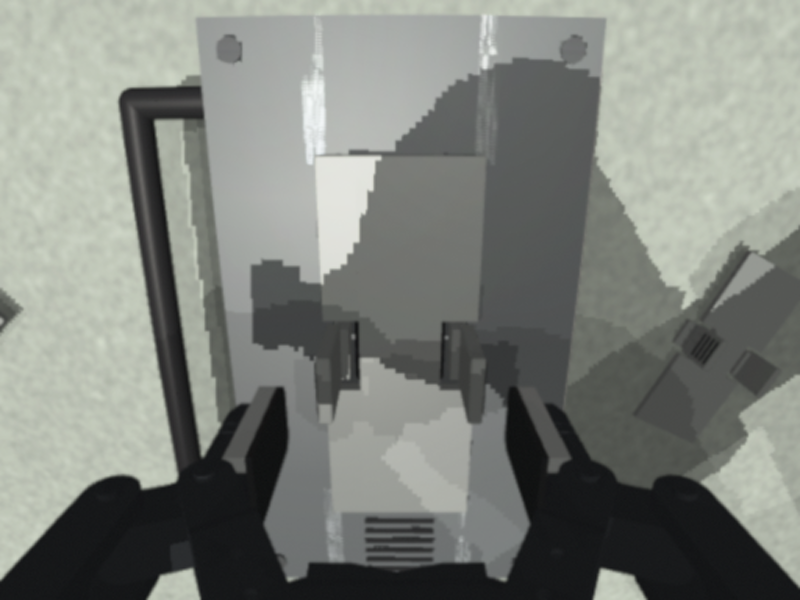

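The move was refused because "dr" is required, so the picture is unchanged. I'll resend it.

>>> step_arm:
  motion:
    - {"slide": [-0.2,0.5,5],"dr": [0,0,0],"jaw": 64}
    - {"slide": [-0.2,0.5,11],"dr": [0,0,0],"jaw": 62}
    - {"slide": [-0.2,0.5,17],"dr": [0,0,0],"jaw": 60}
    - {"slide": [-0.2,0.5,23],"dr": [0,0,0],"jaw": 60}
    - {"slide": [-0.2,0.5,28],"dr": [0,0,0],"jaw": 59}
    - {"slide": [-0.2,0.5,31],"dr": [0,0,0],"jaw": 58}
    - {"slide": [-0.2,0.5,31],"dr": [0,0,0],"jaw": 58}
    - {"slide": [-0.2,0.5,31],"dr": [0,0,0],"jaw": 58}

```text
clock: 4.3
position: [529.8, 215.3, 75.5]
ee_rot: [0.726, -0.688, 0.0, -0.0]
contact_force: [-0.5, -0.1, -0.7]
gripper_width: 58.0
grasp_force: 0.0
```

```bash
python3 - <<'E'
from h import *
togo([530,215.5,76],-86.85,arm.read_state())
E
```

```text
t 4.3 pos [529.8 215.3  75.5] slide [-0.1 -0.2 -0.5] dz units -0.003 yaw -86.87 tilt [ 3.e-04  2.e-04 -1.e+00] F [-0.47 -0.09 -0.67] w 58.0
```

>>> step_arm:
  motion:
    - {"slide": [0,0,0],"dr": [0,0,0],"jaw": 57}
    - {"slide": [0,0,0],"dr": [0,0,0],"jaw": 56}
    - {"slide": [0,0,0],"dr": [0,0,0],"jaw": 55}
    - {"slide": [0,0,0],"dr": [0,0,0],"jaw": 54}
    - {"slide": [0,0,-0.2],"dr": [0,0,0],"jaw": 53}
    - {"slide": [0,0,-0.3],"dr": [0,0,0],"jaw": 52.5}
    - {"slide": [0,0,-0.3],"dr": [0,0,0],"jaw": 52.5}
    - {"slide": [0,0,-0.3],"dr": [0,0,0],"jaw": 52.5}

```text
clock: 5.3
position: [529.7, 215.3, 75.7]
ee_rot: [0.726, -0.688, 0.0, -0.0]
contact_force: [0.1, -0.7, 1.3]
gripper_width: 52.6
grasp_force: 4.0
```

>>> step_arm:
  motion:
    - {"slide": [0,0,-0.2],"dr": [0,0,0],"jaw": 51.7}
    - {"slide": [0,0,-0.4],"dr": [0,0,0],"jaw": 51}
    - {"slide": [0,0,-0.5],"dr": [0,0,0],"jaw": 50.2}
    - {"slide": [0,0,-0.6],"dr": [0,0,0],"jaw": 49.5}
    - {"slide": [0,0,-0.8],"dr": [0,0,0],"jaw": 48.7}
    - {"slide": [0,0,-0.9],"dr": [0,0,0],"jaw": 48}
    - {"slide": [0,0,-0.9],"dr": [0,0,0],"jaw": 48}
    - {"slide": [0,0,-0.9],"dr": [0,0,0],"jaw": 48}

```text
clock: 6.3
position: [529.7, 215.3, 76.5]
ee_rot: [0.726, -0.688, 0.0, -0.0]
contact_force: [-0.3, 0.5, 0.5]
gripper_width: 47.8
grasp_force: 5.3
```

>>> step_arm:
  motion:
    - {"slide": [0,0,-0.1],"dr": [0,0,0],"jaw": 47}
    - {"slide": [0,0,-0.3],"dr": [0,0,0],"jaw": 46}
    - {"slide": [0,0,-0.5],"dr": [0,0,0],"jaw": 45}
    - {"slide": [0,0,-0.6],"dr": [0,0,0],"jaw": 44}
    - {"slide": [0,0,-0.8],"dr": [0,0,0],"jaw": 43}
    - {"slide": [0,0,-0.9],"dr": [0,0,0],"jaw": 42.5}
    - {"slide": [0,0,-0.9],"dr": [0,0,0],"jaw": 42.5}
    - {"slide": [0,0,-0.9],"dr": [0,0,0],"jaw": 42.5}

```text
clock: 7.3
position: [529.6, 215.3, 77.3]
ee_rot: [0.726, -0.688, -0.0, 0.0]
contact_force: [-0.2, 0.2, 1.1]
gripper_width: 42.4
grasp_force: 6.9
```

>>> step_arm:
  motion:
    - {"slide": [0,0,-0.1],"dr": [0,0,0],"jaw": 42}
    - {"slide": [0,0,-0.2],"dr": [0,0,0],"jaw": 41.2}
    - {"slide": [0,0,-0.3],"dr": [0,0,0],"jaw": 40.5}
    - {"slide": [0,0,-0.4],"dr": [0,0,0],"jaw": 39.8}
    - {"slide": [0,0,-0.5],"dr": [0,0,0],"jaw": 39.2}
    - {"slide": [0,0,-0.6],"dr": [0,0,0],"jaw": 38.6}
    - {"slide": [0,0,-0.6],"dr": [0,0,0],"jaw": 38.2}
    - {"slide": [0,0,-0.6],"dr": [0,0,0],"jaw": 38.2}

```text
clock: 8.3
position: [529.6, 215.2, 77.9]
ee_rot: [0.726, -0.688, -0.0, 0.0]
contact_force: [-0.2, 0.0, -1.2]
gripper_width: 38.3
grasp_force: 8.2
```

>>> step_arm:
  motion:
    - {"slide": [0,0,0],"dr": [0,0,0],"jaw": 38}
    - {"slide": [0,0,0],"dr": [0,0,0],"jaw": 37.7}
    - {"slide": [0,0,0],"dr": [0,0,0],"jaw": 37.4}
    - {"slide": [0,0,0],"dr": [0,0,0],"jaw": 37.1}
    - {"slide": [0,0,0],"dr": [0,0,0],"jaw": 36.8}
    - {"slide": [0,0,0],"dr": [0,0,0],"jaw": 36.8}
    - {"slide": [0,0,0],"dr": [0,0,0],"jaw": 36.8}
    - {"slide": [0,0,0],"dr": [0,0,0],"jaw": 36.8}

```text
clock: 9.3
position: [529.7, 215.2, 78.2]
ee_rot: [0.726, -0.688, 0.0, -0.0]
contact_force: [-0.7, -0.8, 3.8]
gripper_width: 36.9
grasp_force: 20.2
```

>>> step_arm:
  motion:
    - {"slide": [0,0,-0.1],"dr": [0,0,0],"jaw": 36.6}
    - {"slide": [0,0,-0.2],"dr": [0,0,0],"jaw": 36.4}
    - {"slide": [0,0,-0.3],"dr": [0,0,0],"jaw": 36.2}
    - {"slide": [0,0,-0.4],"dr": [0,0,0],"jaw": 36}
    - {"slide": [0,0,-0.4],"dr": [0,0,0],"jaw": 36}
    - {"slide": [0,0,-0.4],"dr": [0,0,0],"jaw": 36}
    - {"slide": [0,0,-0.4],"dr": [0,0,0],"jaw": 36}
    - {"slide": [0,0,-0.4],"dr": [0,0,0],"jaw": 36}

```text
clock: 10.3
position: [529.7, 215.2, 78.4]
ee_rot: [0.726, -0.688, -0.0, 0.0]
contact_force: [-1.4, -0.2, 2.1]
gripper_width: 36.7
grasp_force: 32.1
```

```bash
python3 - <<'E'
from h import *
togo([530,215.5,76],-86.85,arm.read_state())
E
```

```text
t 10.3 pos [529.7 215.2  78.4] slide [-0.3 -0.3  2.4] dz units -0.004 yaw -86.88 tilt [-1.e-04 -0.e+00 -1.e+00] F [-1.36 -0.15  2.11] w 36.7
```

>>> step_arm:
  motion:
    - {"slide": [0.5,0,-0.1],"dr": [0,0,0],"jaw": 36}
    - {"slide": [1.5,0,-0.1],"dr": [0,0,0],"jaw": 36}
    - {"slide": [2.5,0,-0.1],"dr": [0,0,0],"jaw": 36}
    - {"slide": [3.5,0,-0.1],"dr": [0,0,0],"jaw": 36}
    - {"slide": [4.5,0,-0.1],"dr": [0,0,0],"jaw": 36}
    - {"slide": [5.5,0,-0.1],"dr": [0,0,0],"jaw": 36}
    - {"slide": [6.5,0,-0.1],"dr": [0,0,0],"jaw": 36}
    - {"slide": [7,0,-0.1],"dr": [0,0,0],"jaw": 36}

```text
clock: 11.3
position: [529.9, 208.1, 78.4]
ee_rot: [0.726, -0.688, -0.0, 0.0]
contact_force: [-0.5, 0.8, -0.3]
gripper_width: 36.9
grasp_force: 31.6
```

>>> step_arm:
  motion:
    - {"slide": [0.3,0,0],"dr": [0,0,0],"jaw": 36}
    - {"slide": [0.6,0,0],"dr": [0,0,0],"jaw": 36}
    - {"slide": [0.9,0,0],"dr": [0,0,0],"jaw": 36}
    - {"slide": [1.2,0,0],"dr": [0,0,0],"jaw": 36}
    - {"slide": [1.5,0,0],"dr": [0,0,0],"jaw": 36}
    - {"slide": [1.8,0,0],"dr": [0,0,0],"jaw": 36}
    - {"slide": [2,0,0],"dr": [0,0,0],"jaw": 36}
    - {"slide": [2,0,0],"dr": [0,0,0],"jaw": 36}

```text
clock: 12.3
position: [530.1, 206.2, 78.5]
ee_rot: [0.726, -0.688, -0.0, 0.0]
contact_force: [-0.4, -0.4, -0.6]
gripper_width: 36.6
grasp_force: 31.5
```

```bash
python3 - <<'E'
from h import *
st=arm.read_state();im=optics.get_image("wrist")
togo([530,215.5,76],-86.85,st)
cv2.imwrite("pics/w4.png",cv2.resize(im,(800,600),interpolation=cv2.INTER_CUBIC))
E
```

```text
t 12.3 pos [530.1 206.2  78.5] slide [-9.3 -0.4  2.5] dz units -0.004 yaw -86.88 tilt [-2.e-04 -2.e-04 -1.e+00] F [-0.41 -0.39 -0.57] w 36.6
```

View pics/w4.png

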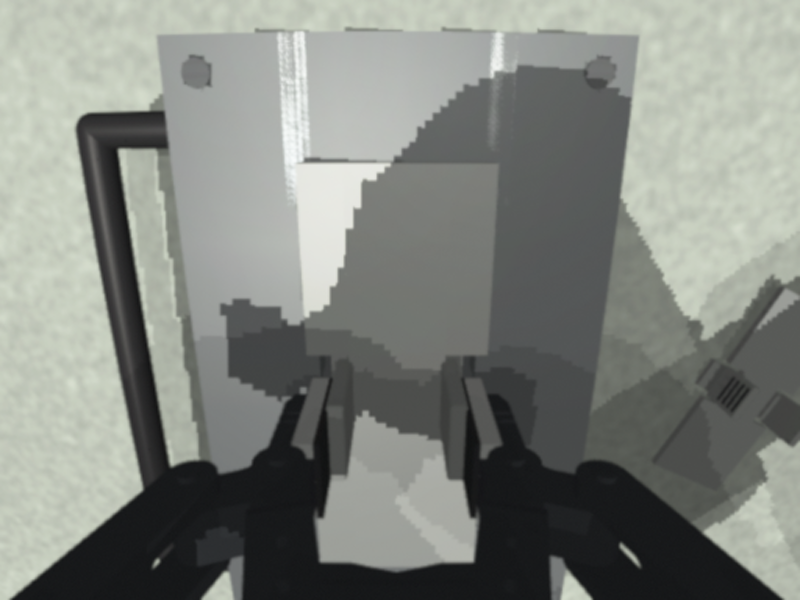

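The fingers hold both tabs, and the cover's leading edge is at row 162. I'll check that it has moved with the fingers.

```bash
python3 - <<'E'
from h import *
st=arm.read_state();C=cam("wrist",st);q=lambda l:(np.array(l)+.5)/1.5625-.5
print(topl(q([[298,162],[499,163]]),75,C).round(1), topl(q([[158,36],[638,36]]),70,C).round(1))
E
```

```text
[[562.1 135.8  75. ]
 [506.6 132.9  75. ]] [[601.2 104.4  70. ]
 [471.5  97.   70. ]]
```

>>> step_arm:
  motion:
    - {"slide": [0.3,0,0],"dr": [0,0,0],"jaw": 36}
    - {"slide": [0.6,0,0],"dr": [0,0,0],"jaw": 36}
    - {"slide": [0.9,0,0],"dr": [0,0,0],"jaw": 36}
    - {"slide": [1.2,0,0],"dr": [0,0,0],"jaw": 36}
    - {"slide": [1.5,0,0],"dr": [0,0,0],"jaw": 36}
    - {"slide": [1.8,0,0],"dr": [0,0,0],"jaw": 36}
    - {"slide": [1.8,0,0],"dr": [0,0,0],"jaw": 36}
    - {"slide": [1.8,0,0],"dr": [0,0,0],"jaw": 36}

```text
clock: 13.35
position: [530.3, 204.5, 78.5]
ee_rot: [0.726, -0.688, 0.0, -0.0]
contact_force: [0.2, -0.4, -0.5]
gripper_width: 36.6
grasp_force: 31.4
```

>>> step_arm:
  motion:
    - {"slide": [0.3,0,0],"dr": [0,0,0],"jaw": 36}
    - {"slide": [0.6,0,0],"dr": [0,0,0],"jaw": 36}
    - {"slide": [0.9,0,0],"dr": [0,0,0],"jaw": 36}
    - {"slide": [1.2,0,0],"dr": [0,0,0],"jaw": 36}
    - {"slide": [1.5,0,0],"dr": [0,0,0],"jaw": 36}
    - {"slide": [1.5,0,0],"dr": [0,0,0],"jaw": 36}
    - {"slide": [1.5,0,0],"dr": [0,0,0],"jaw": 36}
    - {"slide": [1.5,0,0],"dr": [0,0,0],"jaw": 36}

```text
clock: 14.35
position: [530.3, 203.0, 78.5]
ee_rot: [0.726, -0.688, -0.0, 0.0]
contact_force: [-0.7, 0.1, -1.1]
gripper_width: 36.5
grasp_force: 31.4
```

>>> step_arm:
  motion:
    - {"slide": [0.3,0,0],"dr": [0,0,0],"jaw": 36}
    - {"slide": [0.6,0,0],"dr": [0,0,0],"jaw": 36}
    - {"slide": [0.9,0,0],"dr": [0,0,0],"jaw": 36}
    - {"slide": [1.2,0,0],"dr": [0,0,0],"jaw": 36}
    - {"slide": [1.5,0,0],"dr": [0,0,0],"jaw": 36}
    - {"slide": [1.5,0,0],"dr": [0,0,0],"jaw": 36}
    - {"slide": [1.5,0,0],"dr": [0,0,0],"jaw": 36}
    - {"slide": [1.5,0,0],"dr": [0,0,0],"jaw": 36}

```text
clock: 15.35
position: [530.4, 201.5, 78.5]
ee_rot: [0.726, -0.688, -0.0, -0.0]
contact_force: [-0.3, -0.2, -0.9]
gripper_width: 36.6
grasp_force: 31.4
```

>>> step_arm:
  motion:
    - {"slide": [0.3,0,0],"dr": [0,0,0],"jaw": 36}
    - {"slide": [0.6,0,0],"dr": [0,0,0],"jaw": 36}
    - {"slide": [0.9,0,0],"dr": [0,0,0],"jaw": 36}
    - {"slide": [1.2,0,0],"dr": [0,0,0],"jaw": 36}
    - {"slide": [1.5,0,0],"dr": [0,0,0],"jaw": 36}
    - {"slide": [1.5,0,0],"dr": [0,0,0],"jaw": 36}
    - {"slide": [1.5,0,0],"dr": [0,0,0],"jaw": 36}
    - {"slide": [1.5,0,0],"dr": [0,0,0],"jaw": 36}

```text
clock: 16.35
position: [530.5, 200.0, 78.5]
ee_rot: [0.726, -0.688, 0.0, -0.0]
contact_force: [-0.2, -0.4, -1.1]
gripper_width: 36.6
grasp_force: 31.4
```

>>> step_arm:
  motion:
    - {"slide": [0.3,0,0],"dr": [0,0,0],"jaw": 36}
    - {"slide": [0.6,0,0],"dr": [0,0,0],"jaw": 36}
    - {"slide": [0.9,0,0],"dr": [0,0,0],"jaw": 36}
    - {"slide": [1.2,0,0],"dr": [0,0,0],"jaw": 36}
    - {"slide": [1.5,0,0],"dr": [0,0,0],"jaw": 36}
    - {"slide": [1.5,0,0],"dr": [0,0,0],"jaw": 36}
    - {"slide": [1.5,0,0],"dr": [0,0,0],"jaw": 36}
    - {"slide": [1.5,0,0],"dr": [0,0,0],"jaw": 36}

```text
clock: 17.35
position: [530.6, 198.7, 78.5]
ee_rot: [0.726, -0.688, -0.0, -0.0]
contact_force: [-1.4, 3.0, -1.5]
gripper_width: 37.0
grasp_force: 31.4
```

>>> step_arm:
  motion:
    - {"slide": [0.1,0,0],"dr": [0,0,0],"jaw": 36}
    - {"slide": [0.2,0,0],"dr": [0,0,0],"jaw": 36}
    - {"slide": [0.3,0,0],"dr": [0,0,0],"jaw": 36}
    - {"slide": [0.3,0,0],"dr": [0,0,0],"jaw": 36}
    - {"slide": [0.3,0,0],"dr": [0,0,0],"jaw": 36}
    - {"slide": [0.3,0,0],"dr": [0,0,0],"jaw": 36}
    - {"slide": [0.3,0,0],"dr": [0,0,0],"jaw": 36}
    - {"slide": [0.3,0,0],"dr": [0,0,0],"jaw": 36}

```text
clock: 18.35
position: [530.6, 198.7, 78.5]
ee_rot: [0.726, -0.688, -0.0, -0.0]
contact_force: [-1.7, 5.2, -1.8]
gripper_width: 36.8
grasp_force: 31.3
```

Force rose to 5.2 N with no further travel, so that is the stop. I'll ease back slightly and lift gently.

>>> step_arm:
  motion:
    - {"slide": [-0.2,0,0],"dr": [0,0,0],"jaw": 36}
    - {"slide": [-0.5,0,0],"dr": [0,0,0],"jaw": 36}
    - {"slide": [-0.6,0,-0.3],"dr": [0,0,0],"jaw": 36}
    - {"slide": [-0.6,0,-0.6],"dr": [0,0,0],"jaw": 36}
    - {"slide": [-0.6,0,-0.9],"dr": [0,0,0],"jaw": 36}
    - {"slide": [-0.6,0,-1.2],"dr": [0,0,0],"jaw": 36}
    - {"slide": [-0.6,0,-1.2],"dr": [0,0,0],"jaw": 36}
    - {"slide": [-0.6,0,-1.2],"dr": [0,0,0],"jaw": 36}

```text
clock: 19.35
position: [530.6, 198.8, 79.8]
ee_rot: [0.726, -0.688, 0.0, -0.0]
contact_force: [0.8, 3.6, -3.6]
gripper_width: 36.2
grasp_force: 31.1
```

>>> step_arm:
  motion:
    - {"slide": [-0.3,0,0],"dr": [0,0,0],"jaw": 36}
    - {"slide": [-0.6,0,0],"dr": [0,0,0],"jaw": 36}
    - {"slide": [-0.6,0,0],"dr": [0,0,0],"jaw": 36}
    - {"slide": [-0.6,0,-0.2],"dr": [0,0,0],"jaw": 36}
    - {"slide": [-0.6,0,-0.4],"dr": [0,0,0],"jaw": 36}
    - {"slide": [-0.6,0,-0.6],"dr": [0,0,0],"jaw": 36}
    - {"slide": [-0.6,0,-0.6],"dr": [0,0,0],"jaw": 36}
    - {"slide": [-0.6,0,-0.6],"dr": [0,0,0],"jaw": 36}

```text
clock: 20.35
position: [530.5, 199.4, 80.3]
ee_rot: [0.726, -0.688, -0.0, 0.0]
contact_force: [0.3, 0.8, -1.2]
gripper_width: 36.8
grasp_force: 31.6
```

>>> step_arm:
  motion:
    - {"slide": [0,0,-0.5],"dr": [0,0,0],"jaw": 36}
    - {"slide": [0,0,-1],"dr": [0,0,0],"jaw": 36}
    - {"slide": [0,0,-1.5],"dr": [0,0,0],"jaw": 36}
    - {"slide": [0,0,-2],"dr": [0,0,0],"jaw": 36}
    - {"slide": [0,0,-2.5],"dr": [0,0,0],"jaw": 36}
    - {"slide": [0,0,-3],"dr": [0,0,0],"jaw": 36}
    - {"slide": [0,0,-3],"dr": [0,0,0],"jaw": 36}
    - {"slide": [0,0,-3],"dr": [0,0,0],"jaw": 36}

```text
clock: 21.35
position: [530.5, 199.4, 83.3]
ee_rot: [0.726, -0.688, -0.0, 0.0]
contact_force: [-0.2, -0.1, -1.0]
gripper_width: 36.6
grasp_force: 31.6
```

Free. I keep lifting.

>>> step_arm:
  motion:
    - {"slide": [0,0,-2],"dr": [0,0,0],"jaw": 36}
    - {"slide": [0,0,-4],"dr": [0,0,0],"jaw": 36}
    - {"slide": [0,0,-7],"dr": [0,0,0],"jaw": 36}
    - {"slide": [0,0,-11],"dr": [0,0,0],"jaw": 36}
    - {"slide": [0,0,-17],"dr": [0,0,0],"jaw": 36}
    - {"slide": [0,0,-25],"dr": [0,0,0],"jaw": 36}
    - {"slide": [0,0,-35],"dr": [0,0,0],"jaw": 36}
    - {"slide": [0,0,-45],"dr": [0,0,0],"jaw": 36}

```text
clock: 22.35
position: [530.7, 199.4, 129.2]
ee_rot: [0.726, -0.688, 0.0, -0.0]
contact_force: [0.8, 0.2, -0.2]
gripper_width: 36.7
grasp_force: 31.6
```

```bash
python3 - <<'E'
from h import *
st=arm.read_state();im=optics.get_image("wrist");im2=optics.get_image("scene")
togo([525,-217,140],-70,st)
cv2.imwrite("pics/w5.png",np.hstack([cv2.resize(im,(400,300)),cv2.resize(im2[100:320,200:500],(400,300))]))
E
```

```text
t 22.35 pos [530.7 199.4 129.2] slide [415.5  28.3 -10.9] dz units -2.109 yaw -86.88 tilt [ 4.e-04  3.e-04 -1.e+00] F [ 0.82  0.22 -0.16] w 36.7
```

View pics/w5.png

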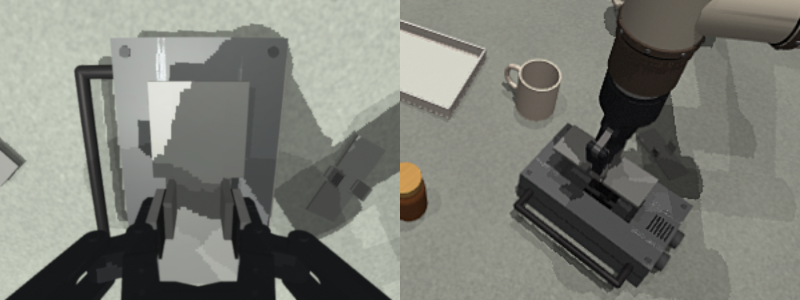

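The cover is clear of the radio and held by both tabs. Next I carry it to the tray, passing about 30 mm to the side of the mug and above it.

>>> step_arm:
  motion:
    - {"slide": [8,0,-8],"dr": [0,0,0],"jaw": 36}
    - {"slide": [25,1,-16],"dr": [0,0,-0.1],"jaw": 36}
    - {"slide": [50,3,-22],"dr": [0,0,-0.2],"jaw": 36}
    - {"slide": [80,5,-22],"dr": [0,0,-0.4],"jaw": 36}
    - {"slide": [115,8,-22],"dr": [0,0,-0.6],"jaw": 36}
    - {"slide": [150,10,-22],"dr": [0,0,-0.8],"jaw": 36}
    - {"slide": [185,12,-22],"dr": [0,0,-1],"jaw": 36}
    - {"slide": [220,15,-22],"dr": [0,0,-1.2],"jaw": 36}

```text
clock: 23.45
position: [527.2, -22.7, 150.5]
ee_rot: [0.781, -0.624, -0.0, 0.0]
contact_force: [0.9, -0.4, -0.9]
gripper_width: 36.6
grasp_force: 31.6
```

```bash
python3 - <<'E'
from h import *
togo([525,-217,150],-69.5,arm.read_state())
E
```

```text
t 23.45 pos [527.2 -22.7 150.5] slide [189.   45.1   0.5] dz units -0.967 yaw -77.23 tilt [-3.e-04 -1.e-04 -1.e+00] F [ 0.93 -0.42 -0.94] w 36.6
```

>>> step_arm:
  motion:
    - {"slide": [35,8,0],"dr": [0,0,-0.2],"jaw": 36}
    - {"slide": [70,17,0],"dr": [0,0,-0.4],"jaw": 36}
    - {"slide": [105,25,0],"dr": [0,0,-0.6],"jaw": 36}
    - {"slide": [138,33,0],"dr": [0,0,-0.8],"jaw": 36}
    - {"slide": [163,39,0],"dr": [0,0,-0.9],"jaw": 36}
    - {"slide": [180,43,0],"dr": [0,0,-0.97],"jaw": 36}
    - {"slide": [189,45,0],"dr": [0,0,-0.97],"jaw": 36}
    - {"slide": [189,45,0],"dr": [0,0,-0.97],"jaw": 36}

```text
clock: 24.45
position: [525.0, -215.8, 150.2]
ee_rot: [0.821, -0.571, -0.0, 0.0]
contact_force: [-0.2, 0.5, -1.8]
gripper_width: 36.7
grasp_force: 31.7
```

```bash
python3 - <<'E'
from h import *
st=arm.read_state();im=optics.get_image("top");im2=optics.get_image("wrist")
togo([525,-217,60],-69.5,st)
cv2.imwrite("pics/w6.png",np.hstack([cv2.resize(im[110:290,240:440],(400,360)),cv2.resize(im2,(400,360))]))
E
```

```text
t 24.45 pos [ 525.  -215.8  150.2] slide [ 1.2  0.4 90.2] dz units -0.01 yaw -69.58 tilt [-4.e-04  1.e-04 -1.e+00] F [-0.23  0.49 -1.77] w 36.7
```

View pics/w6.png

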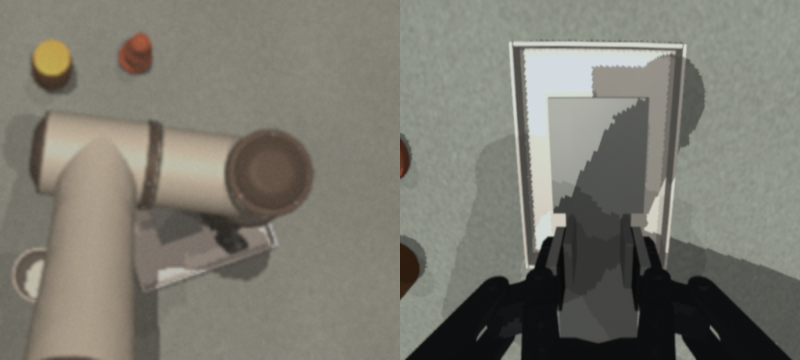

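The cover is aligned and centred over the tray in the wrist view. Next I lower it.

>>> step_arm:
  motion:
    - {"slide": [1,0,10],"dr": [0,0,0],"jaw": 36}
    - {"slide": [1,0,28],"dr": [0,0,0],"jaw": 36}
    - {"slide": [1,0,50],"dr": [0,0,0],"jaw": 36}
    - {"slide": [1,0,72],"dr": [0,0,0],"jaw": 36}
    - {"slide": [1,0,92],"dr": [0,0,0],"jaw": 36}
    - {"slide": [1,0,106],"dr": [0,0,0],"jaw": 36}
    - {"slide": [1,0,115],"dr": [0,0,0],"jaw": 36}
    - {"slide": [1,0,118],"dr": [0,0,0],"jaw": 36}

```text
clock: 25.55
position: [525.6, -216.2, 31.9]
ee_rot: [0.822, -0.57, -0.0, 0.0]
contact_force: [-0.8, -0.4, -1.2]
gripper_width: 36.4
grasp_force: 31.7
```

>>> step_arm:
  motion:
    - {"slide": [0,0,0.5],"dr": [0,0,0],"jaw": 36}
    - {"slide": [0,0,1.5],"dr": [0,0,0],"jaw": 36}
    - {"slide": [0,0,2.5],"dr": [0,0,0],"jaw": 36}
    - {"slide": [0,0,3.5],"dr": [0,0,0],"jaw": 36}
    - {"slide": [0,0,4],"dr": [0,0,0],"jaw": 36}
    - {"slide": [0,0,4.5],"dr": [0,0,0],"jaw": 36}
    - {"slide": [0,0,5],"dr": [0,0,0],"jaw": 36}
    - {"slide": [0,0,5],"dr": [0,0,0],"jaw": 36}

```text
clock: 26.55
position: [525.6, -216.3, 27.3]
ee_rot: [0.822, -0.57, -0.0, 0.0]
contact_force: [-0.4, -0.6, -0.6]
gripper_width: 36.6
grasp_force: 31.7
```

>>> step_arm:
  motion:
    - {"slide": [0,0,0.3],"dr": [0,0,0],"jaw": 36}
    - {"slide": [0,0,0.6],"dr": [0,0,0],"jaw": 36}
    - {"slide": [0,0,0.9],"dr": [0,0,0],"jaw": 36}
    - {"slide": [0,0,1.2],"dr": [0,0,0],"jaw": 36}
    - {"slide": [0,0,1.5],"dr": [0,0,0],"jaw": 36}
    - {"slide": [0,0,1.5],"dr": [0,0,0],"jaw": 36}
    - {"slide": [0,0,1.5],"dr": [0,0,0],"jaw": 36}
    - {"slide": [0,0,1.5],"dr": [0,0,0],"jaw": 36}

```text
clock: 27.55
position: [525.6, -216.3, 25.8]
ee_rot: [0.822, -0.57, -0.0, 0.0]
contact_force: [0.3, -0.3, -1.1]
gripper_width: 36.4
grasp_force: 31.6
```

>>> step_arm:
  motion:
    - {"slide": [0,0,0.3],"dr": [0,0,0],"jaw": 36}
    - {"slide": [0,0,0.6],"dr": [0,0,0],"jaw": 36}
    - {"slide": [0,0,0.9],"dr": [0,0,0],"jaw": 36}
    - {"slide": [0,0,1.2],"dr": [0,0,0],"jaw": 36}
    - {"slide": [0,0,1.2],"dr": [0,0,0],"jaw": 36}
    - {"slide": [0,0,1.2],"dr": [0,0,0],"jaw": 36}
    - {"slide": [0,0,1.2],"dr": [0,0,0],"jaw": 36}
    - {"slide": [0,0,1.2],"dr": [0,0,0],"jaw": 36}

```text
clock: 28.55
position: [525.7, -216.3, 25.4]
ee_rot: [0.822, -0.57, 0.0, 0.0]
contact_force: [-1.9, 1.4, 5.8]
gripper_width: 36.4
grasp_force: 33.4
```

Set down. I open gradually, following the pads' swing, then withdraw.

>>> step_arm:
  motion:
    - {"slide": [0,0,-0.6],"dr": [0,0,0],"jaw": 37}
    - {"slide": [0,0,-0.6],"dr": [0,0,0],"jaw": 40}
    - {"slide": [0,0,0],"dr": [0,0,0],"jaw": 43}
    - {"slide": [0,0,0.5],"dr": [0,0,0],"jaw": 46}
    - {"slide": [0,0,1],"dr": [0,0,0],"jaw": 49}
    - {"slide": [0,0,1.5],"dr": [0,0,0],"jaw": 52}
    - {"slide": [0,0,2],"dr": [0,0,0],"jaw": 55}
    - {"slide": [0,0,2],"dr": [0,0,0],"jaw": 58}

```text
clock: 29.55
position: [525.8, -216.4, 22.8]
ee_rot: [0.822, -0.57, 0.0, -0.0]
contact_force: [-0.0, -0.2, 0.1]
gripper_width: 57.9
grasp_force: 0.0
```

>>> step_arm:
  motion:
    - {"slide": [0,0,0],"dr": [0,0,0],"jaw": 64}
    - {"slide": [0,0,0],"dr": [0,0,0],"jaw": 66}
    - {"slide": [0,0,-3],"dr": [0,0,0],"jaw": 66}
    - {"slide": [0,0,-12],"dr": [0,0,0],"jaw": 66}
    - {"slide": [0,0,-30],"dr": [0,0,0],"jaw": 66}
    - {"slide": [0,0,-60],"dr": [0,0,0],"jaw": 66}
    - {"slide": [0,0,-95],"dr": [0,0,0],"jaw": 66}
    - {"slide": [0,0,-130],"dr": [0,0,0],"jaw": 66}

```text
clock: 30.55
position: [525.6, -216.3, 154.5]
ee_rot: [0.822, -0.57, 0.0, -0.0]
contact_force: [0.8, -0.3, 0.4]
gripper_width: 65.8
grasp_force: 0.0
```

```bash
python3 - <<'E'
from h import *
st=arm.read_state();im=optics.get_image("scene");im2=optics.get_image("wrist")
togo([525,-217,150],-69.5,st)
cv2.imwrite("pics/w7.png",np.hstack([cv2.resize(im,(400,300)),cv2.resize(im2,(400,300))]))
E
```

```text
t 30.55 pos [ 525.6 -216.3  154.5] slide [0.4 0.8 4.5] dz units -0.002 yaw -69.51 tilt [ 8.e-04 -2.e-04 -1.e+00] F [ 0.85 -0.26  0.44] w 65.8
```

View pics/w7.png

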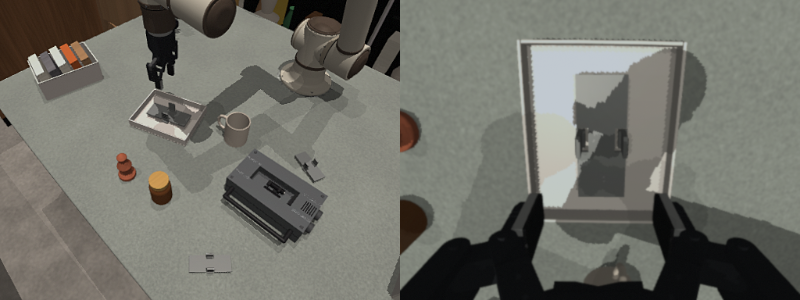

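The cover lies flat in the middle of the tray with its tabs up. The jar, mug and figurine have not moved, and the gripper is clear.

```bash
python3 -c "
from h import *
print(arm.job_done())"
```

```text
the job is handed in; nothing more can be done
None
```

The battery cover was pinched, slid to its stop (5.2 N felt), lifted off and laid flat with its tabs up in the white tray; the last picture shows the jar, mug and figurine still in place, and the job is handed in.

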